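Close a gramophone sound box

ROBOT

A 6-joint arm with a two-finger parallel gripper is mounted at the origin on the work surface. World frame = base frame: x ahead of the robot, y to its left, z up, the work surface at z = 0. Lengths are in m, angles in rad, forces in N, time in s.
With the tool pointing down it reaches from about 0.2 to 0.875 m from the base axis. Payload 3.4 kg.
Tool frame: the origin (TCP) lies between the finger pads; the fingertips stand 25 mm ahead of it and the grasp point (between the pads) lies 6 mm ahead of it (r.nose_length is the z of the fingertips in the tool frame, in m); z points along the fingers, y is the line along which they close (so a half turn about z gives the same grasp; the last joint's range is limited). The gripper opens to 94 mm and grips with 3 to 60 N. Pads are 16 mm wide; open, the fingers measure 119 mm over their backs; the gripper's body (75 mm by 177 mm) begins 78 mm behind the grasp point.
Start: joints at [-1.427, 0.276, 1.505, -0, 1.361, -0.121], TCP at [0.15, -0.555, 0.23] pointing down, gripper open.
Joint ranges: [-2.89, 2.89], [-0.75, 2.08], [0.22, 2.7], [-1.18, 4.32], [0.11, 2.71], [-2.7, 2.7]. Speed limits (rad/s): [2.57, 2.57, 3.14, 3.14, 3.14, 3.14].

INTERFACE

Orientations are given as a unit quaternion [w, x, y, z].
In Python, from plant import r, gripper_to, inverse_kinematics, vision, models, telemetry gives the robot as it stands. Calls block until the motion is done:
- r.move_to(position, orientation): joint-space move of the TCP to a pose.
- r.move_l(position, rot=None, vel=0.15, guard=None): straight line of the TCP; rot=None keeps the orientation; vel is the mean speed in m/s. With guard (N) it stops when the force on the tool has changed by that much, and returns True; else False.
- r.movej(angles): joint-space move.
- gripper_to(opening, f_grip=None): finger opening in m; f_grip is the grip in N (None keeps the last); returns when the fingers have stopped.
- r.hold(seconds).
- inverse_kinematics(position, orientation): joint angles nearest the present ones, or None.
- vision.snapshot(name): name is "scene" or "top"; returns the picture (384x512x3 uint8, red, green, blue); there is no depth.
- vision.get_calibration(name): a dict with "fx", "fy", "cx", "cy" (pixels), "position" and "orientation" of the camera in the world. Camera axes: x right, y down, z forward; pixel columns grow to the right and rows downward; lengths in m; the calibration is good to about 2 mm. A picture is of the moment at which its call begins. get_calibration takes no time and is no camera call.
A pose or a line that the arm cannot do raises r.PlanningError and nothing moves.
- r.sign_off(): hands the job in; it is judged then, once.
Trained networks look in the newest picture that a camera, given by its name, has taken for a name from the list of things; names that differ only in an ending like _2 or _b are one class to them, and where a whole thing is asked for, a point or a joint stands for the part that bears it (a point fixed in the world has none). Each returns a list of dicts, best first, with "score" (0 to 1); they miss things now and then, are a little off and sometimes report something else, mostly with a low value. They report only what shows in the picture. A call takes as long as a camera call. They do not tell look-alikes from the thing itself.
- models.boxes_of(thing, camera): "at" ([x, y, z] in m, in world coordinates, good to about 4 mm: the middle of the surface that is visible of it).
- models.regions_of(thing, camera): "pixels" (384x512 bool, what is visible of it).
- models.mark_of(thing, camera): "at" ([x, y, z] in m, in world coordinates, good to about 4 mm: a listed point, or the origin of a listed thing).
Readings, each from a call of its own:
- telemetry.current_t(): time.
- telemetry.current_joints(): joint angles.
- telemetry.current_dq(): joint speeds.
- telemetry.current_joint_efforts(): joint torques, N m.
- telemetry.current_ee_pos(): TCP position.
- telemetry.current_tool_rot(): TCP orientation.
- telemetry.current_wrist_force(): force on the tool from outside, world axes, zero at the start.
- telemetry.current_torque(): the same for the moment, N m.
- telemetry.current_opening(): finger opening in m.
- telemetry.current_finger_force(): force on a finger pad.
Only numpy, scipy, OpenCV 4.12 (cv2) and the standard library are available. Lean on these libraries where they do the work, as an engineer would, in place of code of your own. Each camera call takes 0.05 s, during which the arm holds its last target. There are 200 camera calls.

TASK

Close the sound box on the bench: lay the small stemmed diaphragm flat, stem up, in the bottom of the brass barrel and let go of it. Then set the two-eared retaining ring on top of it with its ears clear of the two steel claws, and turn the ring about a quarter turn clockwise (seen from above) until its ears are fully under the claws; leave it locked and let go.

Things in the scene. Friction and masses are not known exactly. Their poses are not given: they have to be found in the camera images.
- housing: Fixed sound-box housing: open brass barrel 84 mm across on a dark steel foot, between two steel claws. Origin: centre of underside, on the bench; z up the barrel axis; y is the line through both claws. Inner floor 15 mm up; bore 64 mm across to 23 mm up, flaring to 76 at the rim, 30 up. Beside its x sides, open fingers have room above the rim.
- claw (a point): Middle of the top of the claw at the housing's +y; its twin is at -y. Each overhangs from 66 in to 39 mm from the barrel axis, 30 mm wide, underside 41, top 47 mm up. A stop 15 mm off the y line closes the +x side of the +y claw and the -x side of the -y claw, so ears enter only by turning clockwise seen from above.
- diaphragm: Aluminium disc 52 mm across, 6 mm thick, 40-85 g, with an upright round brass stem, 12 mm across, in its centre, rising to 32 mm above the underside; grip the stem. Origin: centre of underside; z up the stem. Starts stem up on the bench. Has 6 mm play all round in the bore. A look-alike is 80 mm across and does not fit.
- ring: Retaining ring, steel, 0.1-0.2 kg, upright on the bench. Origin: centre of underside, z up. Spigot 52 across, 11 tall; flange 66 across, 11-16 up; ears along +x and -x, same height, 20 wide, to 46 mm out. Handle to grip: bar along x, 60 long, 14 thick, 32-52 up, over a 38 mm hole. Seated on the disc: underside 21 mm above bench. Goes in with ears 45-90 deg off the claw line; turns easily. A look-alike has no ears.
Not all that is in view belongs to the job. What is shaped like the diaphragm but blue is not meant. Of the things that look like the housing, the smaller one is meant.

How it is judged:
On the way, in this order (a step that is already met when the one before it is completed fails the run):
1. the diaphragm lies flat, stem up, on the barrel's floor, released (z of diaphragm in the frame of housing between 0.011 and 0.019 m and horizontal distance between diaphragm and housing below 0.012 m and angle between diaphragm's own z axis and vertical below 0.15 rad and contact force between the fingers and diaphragm below 0.1 N), for 0.2 s.
2. the ring is down in the barrel on the diaphragm, its ears still clear of the claws (more than 34 degrees from the claw line) (z of diaphragm in the frame of housing between 0.011 and 0.019 m and horizontal distance between each of diaphragm, ring and housing below 0.012 m and angle between each of diaphragm, ring's own z axis and vertical below 0.15 rad and z of ring in the frame of housing between 0.016 and 0.026 m and angle between the x axis of ring and the y axis of housing, either way round above 0.6 rad), for 0.1 s.
At the end, for the whole second after the job is handed in: Diaphragm flat (8 deg), stem up, on the barrel floor, within 12 mm of its axis; ring upright (8 deg) on it, underside 16 to 26 mm above the housing's underside, within 12 mm of the axis, ears under the claws within 17 deg of the claw line; both released and at rest (z of diaphragm in the frame of housing between 0.011 and 0.019 m and horizontal distance between each of diaphragm, ring and housing below 0.012 m and angle between each of diaphragm, ring's own z axis and vertical below 0.15 rad and z of ring in the frame of housing between 0.016 and 0.026 m and angle between the x axis of ring and the y axis of housing, either way round below 0.3 rad and linear speed of each of ring, diaphragm below 0.02 m/s and angular speed of ring below 0.1 rad/s); the robot touches nothing.
It also fails if it takes over 61 s, if anything falls off the work surface, if the arm or the gripper's body presses on something with over 40 N, if the wrist force passes 120 N, or if a joint passes its speed limit or range.

## Working session

There is one attempt and no reset: what is moved stays moved. The work goes in short steps, each a Python script; the robot and the scene stay as the last script left them, time stands still between calls to the robot, and variables do not carry over. Pictures are saved under pics/ and viewed, at most 10 in all, crops included, and the job is handed in when it is done.

```bash
mkdir -p pics; ls
python3 - <<'E'
from plant import *
import cv2,numpy as np
for c in("top","scene"):
    im=vision.snapshot(c); cv2.imwrite(f"pics/{c}0.png",im[:,:,::-1])
    k=vision.get_calibration(c); print(c,k)
    for t in("housing","claw","diaphragm","ring"):
        print(t,[(np.round(d["at"],3).tolist(),round(d["score"],2)) for d in models.mark_of(t,c)])
print(telemetry.current_t())
E
```

```text
pics
top {'fx': 388.7843635956604, 'fy': 388.7843635956604, 'cx': 255.05279450955774, 'cy': 193.49870572321706, 'position': array([ 0.35546457, -0.05621054,  0.95817315]), 'orientation': array([-0.03607054,  0.71104916, -0.70117012,  0.03832067])}
housing [([0.196, -0.335, -0.0], 0.82), ([0.501, 0.012, -0.002], 0.63)]
claw [([0.148, -0.28, 0.065], 0.97), ([0.485, 0.064, 0.047], 0.79)]
diaphragm [([0.46, -0.313, -0.002], 0.84), ([0.377, -0.322, 0.002], 0.72), ([0.407, -0.228, -0.003], 0.65)]
ring [([0.628, -0.213, -0.006], 0.94)]
scene {'fx': 432.1355490800186, 'fy': 432.1355490800186, 'cx': 254.0190411665552, 'cy': 192.9605235746572, 'position': array([0.95382932, 0.38191803, 0.79192108]), 'orientation': array([-0.14736546,  0.3952798 ,  0.84351063, -0.33245618])}
housing [([0.197, -0.342, 0.003], 0.79), ([0.502, 0.014, 0.002], 0.77)]
claw [([0.481, 0.058, 0.048], 0.93), ([0.151, -0.281, 0.068], 0.92)]
diaphragm [([0.399, -0.232, 0.001], 0.64), ([0.37, -0.316, 0.001], 0.55)]
ring [([0.631, -0.22, -0.003], 0.56)]
0.5
```

View pics/top0.png

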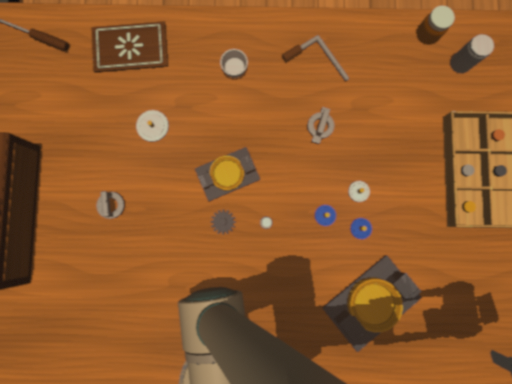

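View pics/scene0.png

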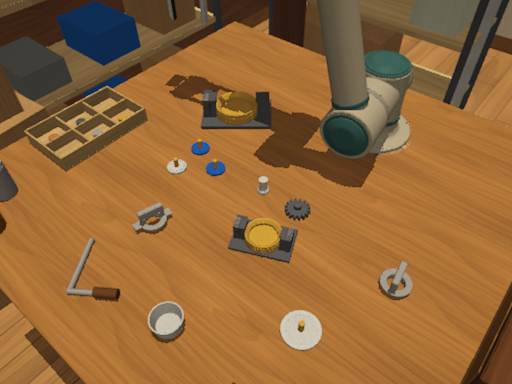

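The top view shows these candidates.

| Thing | Pixels (top view) | Verdict |
|---|---|---|
| Diaphragm | small white disc (359,190) | fits |
| Diaphragm look-alikes | large white disc (152,126); blue discs (325,215), (361,228) | 80 mm across; blue |
| Ring | (321,126) | has ears, fits |
| Ring look-alike | (110,205) | no ears |
| Housing | (227,172) | smaller one, fits |
| Housing look-alike | (376,305) | bigger |

Next I measure each one precisely and confirm them in one crop with the models drawn over it.

```bash
cat > h.py <<'E'
from plant import *
import cv2,numpy as np
from scipy.spatial.transform import Rotation as R
def cam(c):
    k=vision.get_calibration(c); q=k["orientation"]
    return k,R.from_quat([q[1],q[2],q[3],q[0]]).as_matrix(),np.array(k["position"])
def proj(c,P):
    k,M,t=cam(c); p=(np.atleast_2d(P)-t)@M
    return np.c_[p[:,0]/p[:,2]*k["fx"]+k["cx"],p[:,1]/p[:,2]*k["fy"]+k["cy"]]
def unproj(c,uv,z):
    k,M,t=cam(c); uv=np.atleast_2d(np.array(uv,float))
    d=np.c_[(uv[:,0]-k["cx"])/k["fx"],(uv[:,1]-k["cy"])/k["fy"],np.ones(len(uv))]@M.T
    return (t+d*((z-t[2])/d[:,2])[:,None])[:,:2]
def region(thing,c,xy,z=0.02,maxd=25):
    p=proj(c,[*xy,z])[0]; best=None
    for d in models.regions_of(thing,c):
        v,u=np.nonzero(d["pixels"]); e=np.hypot(u.mean()-p[0],v.mean()-p[1])
        if e<maxd and (best is None or e<best[0]): best=(e,d["pixels"])
    return None if best is None else best[1]
def px(m): v,u=np.nonzero(m); return np.c_[u,v]
def axis(P):
    w,V=np.linalg.eigh(np.cov(P.T)); a=V[:,1]; return np.arctan2(a[1],a[0])%np.pi
def down(yaw): # tool down, tool y (closing line) along world direction yaw
    s=np.array([np.cos(yaw),np.sin(yaw),0]); z=np.array([0,0,-1.]); x=np.cross(s,z)
    q=R.from_matrix(np.c_[x,s,z]).as_quat(); return [q[3],q[0],q[1],q[2]]
E
python3 - <<'E'
from h import *
for c in("top","scene"):
    im=vision.snapshot(c); hsv=cv2.cvtColor(im,cv2.COLOR_RGB2HSV)
    H=region("housing",c,(.501,.013)); D=region("diaphragm",c,(.46,-.313),.006,15); G=region("ring",c,(.63,-.216))
    print(c,[None if m is None else int(m.sum()) for m in(H,D,G)])
    if H is not None:
        b=H&(hsv[...,1]>140)&(hsv[...,2]>90); P=px(b); e=cv2.minEnclosingCircle(P.astype(np.float32))
        print("brass n",len(P),"centroid@.025",unproj(c,P.mean(0),.025),"size",np.ptp(unproj(c,P,.03),0))
        r=cv2.minAreaRect(unproj(c,px(H),.01).astype(np.float32)); print("foot rect",r,"axis",np.degrees(axis(unproj(c,px(H&~b),.03))))
    if D is not None:
        Q=unproj(c,px(D),.006); print("disc",Q.mean(0),np.ptp(Q,0))
    if G is not None:
        Q=unproj(c,px(G),.025); print("ring",Q.mean(0),np.degrees(axis(Q)),cv2.minAreaRect(Q.astype(np.float32)))
    if c=="top":
        crops=[]
        for p,z in(((.501,.013),.03),((.46,-.313),.006),((.63,-.216),.03)):
            u,v=proj(c,[*p,z])[0].astype(int); crops.append(cv2.resize(im[v-35:v+35,u-35:u+35],(390,390),interpolation=cv2.INTER_CUBIC)[:,:,::-1]); print(u-35,v-35)
        cv2.imwrite("pics/crop1.png",cv2.resize(np.hstack(crops),(798,266)))
    else:
        u,v=proj(c,[.501,.013,.03])[0].astype(int)
        a=cv2.resize(im[v-45:v+45,u-45:u+45],(390,390),interpolation=cv2.INTER_CUBIC)
        u,v=proj(c,[.63,-.216,.03])[0].astype(int)
        b=cv2.resize(im[v-45:v+45,u-45:u+45],(390,390),interpolation=cv2.INTER_CUBIC)
        cv2.imwrite("pics/crop2.png",np.hstack([a,b])[:,:,::-1])
E
```

```text
top [2059, 322, 533]
brass n 1015 centroid@.025 [[0.50288696 0.00923482]] size [0.11006767 0.15736285]
foot rect ((0.5038357973098755, 0.009965069591999054), (0.09234818071126938, 0.13924916088581085), 24.15382957458496) axis 113.35418480291241
disc [ 0.46607772 -0.31541878] [0.04973489 0.04950113]
ring [ 0.62688876 -0.21939944] 164.89177239432613 ((0.6272456645965576, -0.2181592732667923), (0.08114785701036453, 0.06257682293653488), 17.712568283081055)
190 138
323 158
285 87
scene [2289, 227, 598]
brass n 1107 centroid@.025 [[0.50427088 0.01483329]] size [0.09884567 0.16562012]
foot rect ((0.4985855519771576, 0.008101768791675568), (0.10873476415872574, 0.14885279536247253), 25.136220932006836) axis 111.32433058312668
disc [ 0.46162212 -0.3129389 ] [0.05042971 0.05592481]
ring [ 0.62591977 -0.21504243] 8.462463636809998 ((0.6221637725830078, -0.21532109379768372), (0.08441274613142014, 0.07766561210155487), 35.88557815551758)
```

View pics/crop1.png

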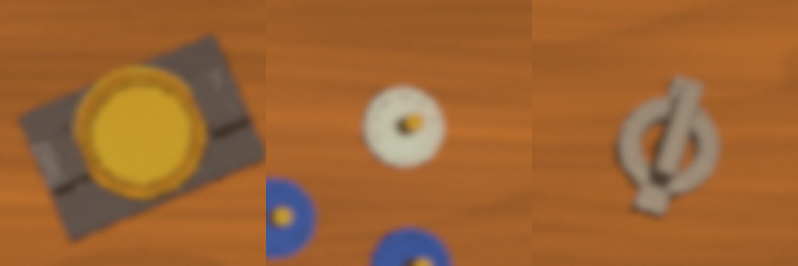

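View pics/crop2.png

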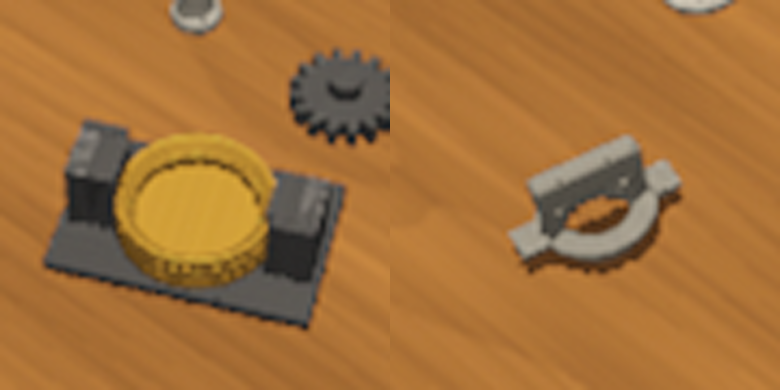

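The crops confirm all three. The housing claws point left-down and right-up, the disc at (359,191) is white with a brass stem, and the ring at (321,125) has two ears with its bar along them. Next I turn the points I read off into world positions.

Run:
```python
from h import *
f=lambda u,v,o,x0=0,s=3.8:((u-x0)/s+o[0]-.37,v/s+o[1]-.37)
g=lambda u,v,o,x0=0,s=390/90:((u-x0)/s+o[0]-.37,v/s+o[1]-.37)
h,d,r=(190,138),(323,158),(285,87)
U=lambda p,z,c="top":unproj(c,p,z)[0]
print("barrel",U(f(140.5,132,h),.028), "floor",U(f(143,132,h),.015))
a,b=U(f(18,118,h),.005),U(f(213,35,h),.005); e=b-a; print("foot edge1",np.degrees(np.arctan2(*e[::-1])),np.linalg.norm(e))
a,b=U(f(73,242,h),.005),U(f(266,155,h),.005); e=b-a; print("foot edge2",np.degrees(np.arctan2(*e[::-1])),np.linalg.norm(e))
print("disc",U(f(404,126,d,266),.006),"stem",U(f(414,122,d,266),.032))
a,b=U(f(687,80,r,532),.016),U(f(650,206,r,532),.016); print("ring ears",(a+b)/2,np.degrees(np.arctan2(*(a-b)[::-1])),np.linalg.norm(a-b))
print("flange",U(f(669,145,r,532),.014)); a,b=U(f(684,88,r,532),.052),U(f(660,178,r,532),.052); print("bar",(a+b)/2,np.degrees(np.arctan2(*(a-b)[::-1])),np.linalg.norm(a-b))
c="scene"
o=proj(c,[.501,.013,.03])[0].astype(int)-45; print("S rim",U(g(195,186,o),.03,c))
a,b=U(g(45,265,o),.005,c),U(g(307,327,o),.005,c); e=b-a; print("S foot",np.degrees(np.arctan2(*e[::-1])),np.linalg.norm(e))
o=proj(c,[.63,-.216,.03])[0].astype(int)-45
a,b=U(g(525,240,o,390),.016,c),U(g(668,176,o,390),.016,c); print("S ears",(a+b)/2,np.degrees(np.arctan2(*(a-b)[::-1])),np.linalg.norm(a-b))
a,b=U(g(532,188,o,390),.052,c),U(g(634,142,o,390),.052,c); print("S bar",(a+b)/2,np.degrees(np.arctan2(*(a-b)[::-1])),np.linalg.norm(a-b))
print(r_:=telemetry.current_opening(), np.degrees(telemetry.current_joints()[5]))
```

```text
barrel [0.50417168 0.01102611] floor [0.50627325 0.0103527 ]
foot edge1 -65.70539804886006 0.13864317367950757
foot edge2 -64.72399028039258 0.13731647812264142
disc [ 0.46643883 -0.31475308] stem [ 0.46604212 -0.31405299]
ring ears [ 0.63054051 -0.21896278] -16.136889727776243 0.08831000988242595
flange [ 0.62958853 -0.21957373]
bar [ 0.62642256 -0.21494454] -14.749387673365458 0.060328628872877516
S rim [0.49647806 0.00763999]
S foot 113.69203737658081 0.13758020953197894
S ears [ 0.62577143 -0.21732956] -18.062537291491058 0.08237023797542527
S bar [ 0.62654452 -0.21730237] -17.19627540853433 0.05739322559638308
0.09376851366305419 -6.9336609799956355
```

```bash
cat >> h.py <<'E'
HX,HY,HYAW=0.5025,0.011,np.radians(24.5)  # housing, yaw of its x axis
DX,DY=0.4655,-0.3145
GX,GY,GYAW=0.627,-0.2175,np.radians(-16.5)
E
python3 - <<'E'
from h import *
d=np.degrees
for n,p,ys in(("disc",(DX,DY,.034),(24.5,-155.5)),("ring",(GX,GY,.048),(73.5,-106.5)),("house",(HX,HY,.069),(24.5,99.5,-80.5,-155.5))):
    for y in ys:
        q=inverse_kinematics(list(p),down(np.radians(y))); print(n,y,None if q is None else np.round(d(q),0))
E
```

```text
disc 24.5 [-41.  25. 104.  -0.  52. -66.]
disc -155.5 [-41.  25. 104.  -0.  52. 114.]
ring 73.5 [-25.  31.  89.  -0.  60. -99.]
ring -106.5 [-25.  31.  89.  -0.  60.  81.]
house 24.5 [ -7.  18. 109.  -0.  53. -31.]
house 99.5 [  -7.   18.  109.   -0.   53. -106.]
house -80.5 [ -7.  18. 109.  -0.  53.  74.]
house -155.5 [ -7.  18. 109.  -0.  53. 149.]
```

Run:
```python
from h import *
q=down(HYAW)
gripper_to(.045)
r.move_to([DX,DY,.11],q)
print("guard",r.move_l([DX,DY,.035],vel=.12,guard=8))
gripper_to(.0,f_grip=20)
print("open",telemetry.current_opening(),telemetry.current_finger_force(),telemetry.current_ee_pos())
r.move_l([DX,DY,.14],vel=.2)
print("open",telemetry.current_opening(),telemetry.current_wrist_force())
r.move_to([HX,HY,.14],q)
for c in("scene","top"):
    im=vision.snapshot(c); u,v=proj(c,[HX,HY,.07])[0].astype(int)
    im=im[v-50:v+50,u-50:u+50]; cv2.imwrite(f"pics/a_{c}.png",cv2.resize(im,(390,390))[:,:,::-1])
cv2.imwrite("pics/a.png",np.hstack([cv2.imread("pics/a_scene.png"),cv2.imread("pics/a_top.png")]))
print(telemetry.current_t())
```

```text
guard False
open 0.011573358689185109 20.000306367874146 [ 0.46560454 -0.31454222  0.0352566 ]
open 0.01162588389477088 [ 1.40677654 -1.29637655 -0.3745527 ]
6.7417
```

View pics/a.png

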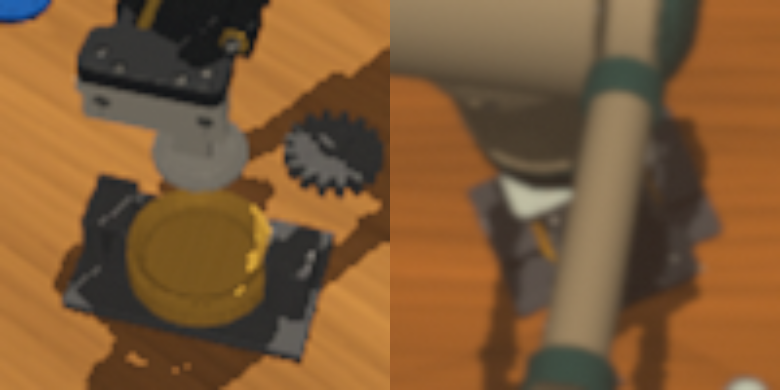

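The disc hangs level in the grip. In the scene crop the disc is at about (201,157) and the barrel rim at about (197,245). I check that offset in the same camera, then lower it.

Run:
```python
from h import *
c="scene"; o=proj(c,[HX,HY,.07])[0].astype(int)-50
a=unproj(c,np.array([201,153])/3.9+o,.111)[0]; b=unproj(c,np.array([197,245])/3.9+o,.03)[0]
print("disc",a,"rim",b,"tcp",telemetry.current_ee_pos())
print("guard",r.move_l([HX,HY,.052],vel=.15,guard=8),telemetry.current_ee_pos())
print("guard2",r.move_l([HX,HY,.0485],vel=.03,guard=5),telemetry.current_ee_pos(),telemetry.current_wrist_force())
```

```text
disc [0.50287585 0.01526605] rim [0.50368223 0.01320788] tcp [0.50283644 0.00979151 0.13982949]
guard True [0.50071112 0.01041368 0.04965278]
guard2 False [0.50082932 0.01036511 0.04948404] [-5.66828195 -1.30924861 11.25722663]
```

Run:
```python
from h import *
gripper_to(.028)
p=telemetry.current_ee_pos()
r.move_l([p[0],p[1],.13],vel=.15)
q=down(GYAW+np.pi/2)
gripper_to(.05)
r.move_to([GX,GY,.16],q)
im=vision.snapshot("scene"); vision.snapshot("top")
for c in("scene","top"): print(c,[(np.round(d["at"],3).tolist(),round(d["score"],2)) for d in models.mark_of("diaphragm",c)])
H=proj("scene",[HX,HY,.03])[0].astype(int);G=proj("scene",[GX,GY,.05])[0].astype(int)
f=lambda p:cv2.resize(im[p[1]-45:p[1]+45,p[0]-45:p[0]+45],(390,390),interpolation=cv2.INTER_CUBIC)
cv2.imwrite("pics/b.png",np.hstack([f(H),f(G)])[:,:,::-1]); print(telemetry.current_t())
```

```text
scene [([0.402, -0.23, 0.003], 0.78), ([0.503, 0.015, 0.015], 0.74), ([0.37, -0.318, 0.001], 0.58)]
top [([0.495, 0.011, 0.013], 0.54), ([0.377, -0.32, 0.001], 0.51)]
10.6333
```

View pics/b.png

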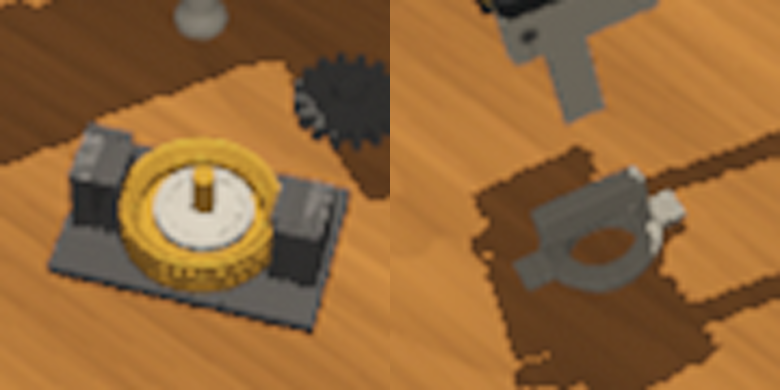

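The disc lies flat, stem up, in the barrel at (205,208), roughly centred. Next I grip the ring's bar.

Run:
```python
from h import *
print("guard",r.move_l([GX,GY,.049],vel=.15,guard=8))
gripper_to(.0,f_grip=35)
print("open",telemetry.current_opening(),telemetry.current_ee_pos())
r.move_l([GX,GY,.17],vel=.2)
print("open",telemetry.current_opening(),telemetry.current_wrist_force())
r.move_to([HX,HY,.15],down(HYAW+np.radians(75)))
im=vision.snapshot("scene"); p=proj("scene",[HX,HY,.08])[0].astype(int)
cv2.imwrite("pics/c.png",cv2.resize(im[p[1]-60:p[1]+60,p[0]-60:p[0]+60],(580,580),interpolation=cv2.INTER_CUBIC)[:,:,::-1]); print(p,telemetry.current_t())
```

```text
guard False
open 0.01373737059723438 [ 0.62708206 -0.21765738  0.04924083]
open 0.013720594033638029 [-0.12351811  0.23697102 -1.52825791]
[262 217] 14.0
```

View pics/c.png

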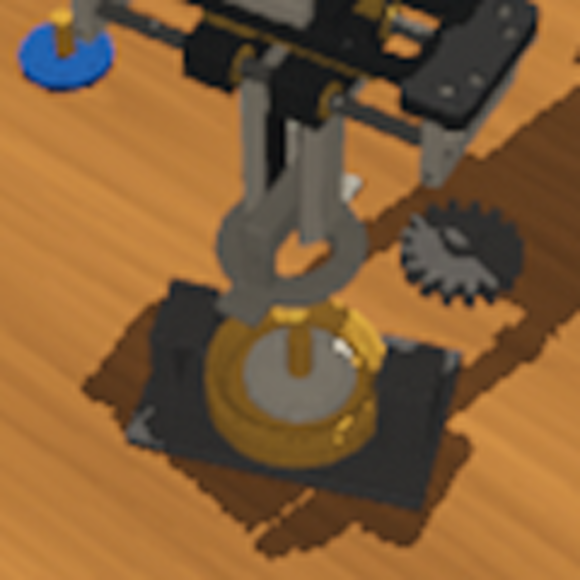

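The ring hangs level, ear tips at about (243,305) and (350,187), and the barrel rim centre is at about (294,372). I check the offset and insert it.

Run:
```python
from h import *
c="scene"; o=np.array([202,157]); s=580/120
e=unproj(c,np.array([[243,303],[350,187]])/s+o,.115); print("ears",e.mean(0),np.linalg.norm(e[0]-e[1]),np.degrees(np.arctan2(*(e[0]-e[1])[::-1])))
print("flange",unproj(c,np.array([292,249])/s+o,.115),"rim",unproj(c,np.array([294,376])/s+o,.03),telemetry.current_ee_pos())
print("guard",r.move_l([HX,HY,.078],vel=.12,guard=10),telemetry.current_ee_pos())
print("guard",r.move_l([HX,HY,.0685],vel=.03,guard=6),telemetry.current_ee_pos(),telemetry.current_wrist_force())
```

```text
ears [0.50157475 0.01439394] 0.07982327069909148 4.328156278104621
flange [[0.50549978 0.01440751]] rim [[0.5074477  0.01718935]] [0.50405769 0.00992198 0.15011004]
guard False [0.50326833 0.01061288 0.07831868]
guard True [0.50364338 0.01099023 0.07201554] [ 0.40147845 -0.77079907  3.82294116]
```

Run:
```python
from h import *
print("guard",r.move_l([HX,HY,.0685],vel=.02,guard=10),telemetry.current_ee_pos(),telemetry.current_wrist_force())
r.hold(.2)
im=vision.snapshot("scene"); p=proj("scene",[HX,HY,.04])[0].astype(int)
cv2.imwrite("pics/d.png",cv2.resize(im[p[1]-50:p[1]+50,p[0]-50:p[0]+50],(580,580),interpolation=cv2.INTER_CUBIC)[:,:,::-1]); print(telemetry.current_ee_pos(),telemetry.current_wrist_force(),telemetry.current_torque(),telemetry.current_t())
```

```text
guard True [0.50365216 0.01098945 0.07199418] [-0.87941647 -0.13151376  5.7391779 ]
[0.50364881 0.01098666 0.07201126] [-0.64275568  0.70750218  4.99715485] [ 0.06952799 -0.07653883  0.06638649] 15.5083
```

View pics/d.png

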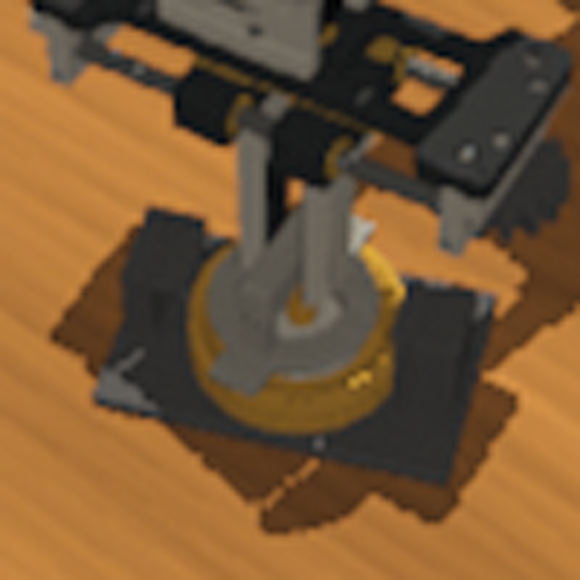

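The ring is in the barrel (flange at about (295,312), ears clear of the claws), but contact came about 2 mm early. I release it so it can settle, then look and regrip.

Run:
```python
from h import *
gripper_to(.030); r.hold(.3)
p=telemetry.current_ee_pos(); print(p)
im=vision.snapshot("scene")
print([(np.round(d["at"],3).tolist(),round(d["score"],2)) for t in("ring","housing") for d in models.mark_of(t,"scene")])
print("guard",r.move_l([p[0],p[1],.0695],vel=.03,guard=6),telemetry.current_ee_pos())
gripper_to(0,f_grip=25); r.hold(.1)
print(telemetry.current_opening(),telemetry.current_ee_pos(),telemetry.current_wrist_force(),telemetry.current_torque())
print("press",r.move_l([p[0],p[1],.067],vel=.02,guard=6),telemetry.current_ee_pos(),telemetry.current_wrist_force())
im2=vision.snapshot("scene");q=proj("scene",[HX,HY,.04])[0].astype(int)
f=lambda im:cv2.resize(im[q[1]-40:q[1]+40,q[0]-40:q[0]+40],(390,390),interpolation=cv2.INTER_CUBIC)
cv2.imwrite("pics/e.png",np.hstack([f(im),f(im2)])[:,:,::-1]);print(telemetry.current_t())
```

```text
[0.50257547 0.01115413 0.07075316]
[([0.508, 0.012, 0.02], 0.92), ([0.195, -0.344, 0.003], 0.98), ([0.507, 0.01, 0.023], 0.72), ([0.499, 0.012, 0.002], 0.7), ([0.482, 0.061, 0.048], 0.56)]
guard False [0.50248028 0.01118451 0.06937746]
0.01360315984405486 [0.5025663  0.01111454 0.06948084] [-0.50566468  0.07439586 -0.32162812] [ 0.01671694 -0.11315044 -0.01530175]
press True [0.50257232 0.01115851 0.06927683] [-0.14997041  0.86017906  5.34733585]
17.45
```

View pics/e.png

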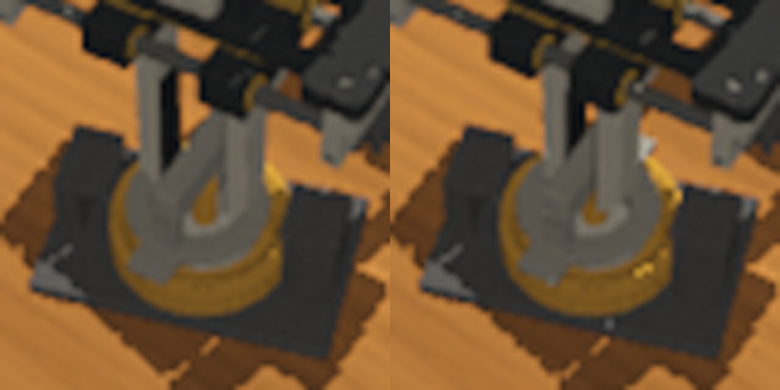

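The ring sits flat in the barrel on the disc, ears about 70° off the claws, and it's stiff under light pressing. Next I turn it clockwise in steps, watching the moment.

Run:
```python
from h import *
p=[HX,HY,.0697]
r.move_l(p,vel=.03)
for a in(60,45,30,20,10,3,0):
    r.move_to(p,down(HYAW+np.radians(a)))
    m=telemetry.current_torque(); print(a,np.round(m,2),np.round(telemetry.current_wrist_force(),1),round(telemetry.current_opening(),4))
    if abs(m[2])>1.2: break
r.hold(.2); print(telemetry.current_ee_pos(),telemetry.current_tool_rot(),down(HYAW),telemetry.current_torque(),telemetry.current_t())
```

```text
60 [ 0.04 -0.07  0.01] [ 0.2  0.2 -0.1] 0.0137
45 [ 0.01 -0.13  0.04] [-0.6 -0.3 -1.2] 0.0141
30 [-0.05 -0.12  0.01] [ 0.6  0.  -1.4] 0.0138
20 [ 0.08 -0.12  0.02] [-0.1  0.8 -1. ] 0.0138
10 [ 0.04 -0.12  0.03] [ 0.1 -0.1 -1.4] 0.0132
3 [-0.02 -0.06 -0.  ] [-0.5  0.2 -1.2] 0.0137
0 [-0.06 -0.11  0.06] [ 0.  -0.2 -2.7] 0.0138
[0.50250561 0.01102249 0.0696938 ] [1.37027148e-07 5.40265137e-01 8.41494850e-01 3.84267662e-06] [np.float64(0.0), np.float64(0.5409744713679939), np.float64(0.8410390129643924), np.float64(0.0)] [ 0.01116942 -0.08495588  0.00039316] 20.0583
```

Run:
```python
from h import *
gripper_to(.04); r.hold(.2)
r.move_l([HX,HY,.17],vel=.15)
r.move_to([.35,-.25,.25],down(HYAW))
ims=[]
for c in("scene","top"):
    im=vision.snapshot(c); q=proj(c,[HX,HY,.04])[0].astype(int); w=40 if c=="scene" else 32
    print(c,[(np.round(d["at"],3).tolist(),round(d["score"],2)) for d in models.mark_of("ring",c)],q)
    ims.append(cv2.resize(im[q[1]-w:q[1]+w,q[0]-w:q[0]+w],(390,390),interpolation=cv2.INTER_CUBIC))
cv2.imwrite("pics/f.png",np.hstack(ims)[:,:,::-1]);print(telemetry.current_t())
```

```text
scene [([0.507, 0.009, 0.018], 0.7)] [262 229]
top [([0.504, 0.013, 0.018], 0.96)] [226 172]
23.075
```

View pics/f.png

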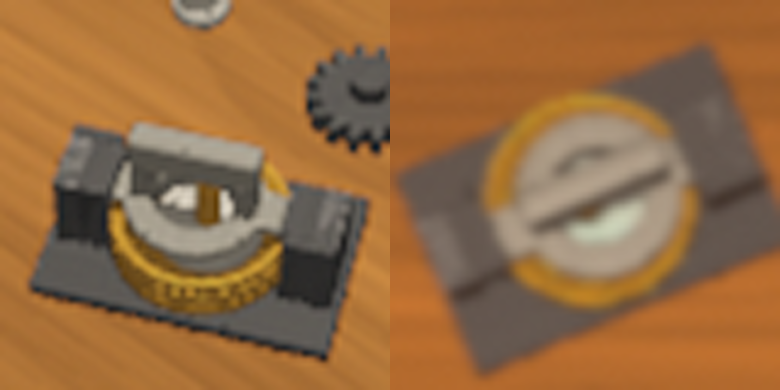

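Top view: the bar runs at about 22° in the image and the claw line at about 24°. Both ears disappear under the claws near (497,228) and (690,160). The ring is flat and the disc shows beneath it, so I hand the job in.

```bash
python3 -c "
from plant import *
print(r.sign_off())"
```

```text
the job is handed in; nothing more can be done
None
```

I handed the job in at about 23 s of the 61 s: the diaphragm is flat in the barrel, and the ring sits on it, turned clockwise with both ears under the claws, about 2° off the claw line; both are released. Sign-off returned no verdict.

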